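# Set a spring-closing valve on its hair-trigger catch

### The arm

A 7-joint arm with a two-finger parallel gripper is mounted at the origin on the work surface. World frame = base frame: x ahead of the robot, y to its left, z up, the work surface at z = 0. Lengths are in mm, angles in rad, forces in N, time in s.
With the tool pointing down it reaches from about 400 to 875 mm from the base axis. Payload 6.5 kg.
Tool frame: the origin (TCP) lies on the mounting face of the last link; the fingertips stand 166 mm ahead of it and the grasp point (between the pads) lies ctrl.tcp_to_grasp ahead of it (ctrl.tcp_to_grasp is the distance from the TCP to the grasp point, in mm); z points along the fingers, y is the line along which they close (so a half turn about z gives the same grasp; the last joint's range is limited). The gripper opens to 88 mm and grips with 3 to 60 N. Pads are 18 mm wide; open, the fingers measure 123 mm over their backs; the gripper's body (75 mm by 187 mm) begins 45 mm behind the grasp point.
Start: joints at [1.191, 0.536, -0.004, 1.538, 0.003, 1.067, -0.071], TCP at [200.639, -618.251, 404.716] pointing down, gripper open.
Joint ranges: [-2.7, 2.7], [-0.37, 2.16], [-1.27, 1.26], [0.24, 2.4], [-1.31, 4.45], [0.19, 1.91], [-2.76, 2.76]. Speed limits (rad/s): [2.39, 2.39, 3.14, 3.14, 3.14, 3.14, 3.14].

### API

Orientations are given as a unit quaternion [w, x, y, z].
In Python, from station import ctrl gives the robot as it stands.
- The arm moves only by the shell command python3 -m crank 'ROWS' [FORCE]. ROWS is JSON, one flat list of numbers, 7 for each row, row after row: the closure, from -1 (fully open) to 1 (shut), then the shift along the tool's x, y, z in m, then the turn, a rotation vector about the tool's x, y, z in rad. In form: [claw, dx, dy, dz, ax, ay, az, claw, dx, dy, dz, ax, ay, az, ...]. A call has 1 to 12 rows; each row is the pose to reach, as a shift and turn from the pose commanded when the call began, along the tool's axes at that moment; what a row does not reach only later rows make up. A row lasts 1/10 s, in which the tool goes at most 50 mm and 8.59 degrees, less where a joint would pass 70% of its speed; a pose out of reach is approached as far as the arm can. A call with a gripper value outside its range is refused whole. The fingers move at their own pace and stop on an object; FORCE is the grip in N (left out, the last holds). Time passes only in rows, so rows that repeat a pose let the fingers close. It gives the time, the measured TCP pose, the force, the opening and the grip force at its end, in the units of the state.
- ctrl.get_state(): the state, without advancing time (a new reading comes with each control period).
- ctrl.grab_frame(name): name is "scene" or "top" or "wrist"; returns (picture, depth): 480x640x3 uint8, red, green, blue; 480x640 float32, mm along the optical axis (not along the pixel's ray), 0 where there is no reading.
- ctrl.camera_params(name): a dict with "camera_matrix" (3x3 intrinsics, pixels), "pose" (4x4, takes a point from camera to world coordinates). Camera axes: x right, y up, looking along -z (the intrinsics and any distortion apply to the point x, -y, -z); pixel columns grow to the right and rows downward; lengths in mm; the calibration is good to about 2 mm. A picture is of the moment at which its call begins: read the wrist's pose just before it. camera_params takes no time and is no camera call; for the wrist camera it gives the pose at the moment of the call.
- ctrl.finish_job(): hands the job in; it is judged then, once.
The state is a dict: "time": time; "joints": joint angles; "joint_vel": joint speeds; "joint_efforts": joint torques, N m; "tool_pos": TCP position; "ee_rot": TCP orientation; "force": force on the tool from outside, world axes, zero at the start; "wrist_torque": the same for the moment, N m; "opening": finger opening in mm; "finger_force": force on a finger pad.
Only numpy, scipy, OpenCV 4.12 (cv2) and the standard library are available. Lean on these libraries where they do the work, as an engineer would, in place of code of your own. Each camera call takes 0.05 s, during which the arm holds its last target. There are 200 camera calls.

### The job

The spring-closing valve clamped in the bench vise has been tripped: set it open again. Take its lever by the black knob, draw it round against the spring until it is past the catch, press it down, and ease it back so that the stud under the lever slips below the lip of the catch's lug; let go once the lug carries it. The catch is a hair trigger, to be set by feel: the lever must never snap back, and the other things on the bench stay where they lie.

Things in the scene. Friction and masses are not known exactly. Their poses are not given: they have to be found in the camera images.
- stem (a point): Point on the upright stem axis about which the lever swings, 242 mm above the bench, at the height of the lever's hinge. The valve is a brass ball valve in the jaws of a grey bench vise, a 66 mm round spring drum under the lever; vise and valve are fixed. Axes: z up, y along the vise screw, to the side where the tripped lever points.
- knob (a point): Centre of the polished black round knob (30 mm diameter, 46 mm long, rather slippery) that stands on the end of the steel lever, 147 mm out from the lever's hinge, 32 mm above the lever's mid-line, 27 mm above its top. When tripped it is 303 mm above the bench and 156 mm from the stem axis, leaning 0.2 rad towards the stem. Nothing else comes within 60 mm anywhere on the swing.
- swing (a joint): Swing of the lever about the stem: 0 tripped, against its shut stop; grows counter-clockwise seen from above; end stop 1.75 rad. A spring always pulls it shut: about 3 N at the knob at 0, 7.5 N where the catch holds, 9 N at the end stop. The catch is clamped at a different place each time and is not measured: it holds the lever at some swing from 1.12 to 1.55 rad.
- dip (a joint): Dip of the lever on its hinge, 18 mm out from the stem axis: 0 at rest, where a spring holds it 0.2 rad above level and it swings clear over the catch; 0.2 level (knob 29 mm lower); 0.28 lowest. Pressing the knob takes 5 N at 0, 7 N at level. The stud can slip under the lip at a dip of 0.20 to 0.28; hooked and let go, the lever stands at about 0.16.
- stud (a point): Centre of the lower end of the stud under the lever, 105 mm from the stem axis when level: a 10 mm pin, 24 mm long, its bottom 5 mm a head of 20 mm diameter. Hooked, the head lies against the lug, under its lip. A lever pressed down too early lands on the lug's top or is stopped by its back, some 29 mm short of the hooked place.
- trip (a joint): Swing of the catch's hook: 0 engaged; from 0.1 rad it lets the stud go. A flat steel hook on the slotted plate below the lever, its upright lug 14 mm wide, 9 mm thick, top 225 mm above the bench; a 6 mm thick lip overhangs its far face by 2.5 mm. It carries the lever's spring, but 5 N more at the knob towards shut, or 1 N on its tail, fires it; let go before it is hooked, the lever flies shut.
- spanner: Steel ring-and-open-ended spanner, 200 mm long, lying on the bench beside the vise. Not part of the job; origin at its underside.
- nipple: Brass hexagon pipe nipple standing on end, 60 mm tall, 46 mm wide. Not part of the job; origin at its underside.
- flange: Plain steel pipe flange, 100 mm across, 16 mm thick, lying flat. Not part of the job; origin at its underside.
- paste: Closed round tin of thread paste, 72 mm across, 85 mm tall. Not part of the job; origin at its underside.
- mallet: Hammer with a wooden handle, 260 mm long. Not part of the job; origin at its underside.
- caliper: Steel slide caliper, 235 mm long, lying flat. Not part of the job; origin at its underside.

How it is judged:
By the outcome, as a careful person would: the job done as asked, in the order asked, and still so for the second after the job is handed in, with the robot touching nothing.
It also fails if it takes over 51 s, if anything falls off the work surface, if the arm or the gripper's body presses on something with over 40 N, if the wrist force passes 120 N, or if a joint passes its speed limit or range.

## Working session

There is one attempt and no reset: what is moved stays moved. The work goes in short steps, Python scripts to look and compute and a shell command to move; the robot and the scene stay as the last step left them, time stands still between calls to the robot, and variables do not carry over. Pictures are saved under pics/ and viewed, at most 10 in all, crops included, and the job is handed in when it is done.

```bash
mkdir -p pics; ls; python3 - <<'E'
from station import ctrl
import cv2,numpy as np
s=ctrl.get_state();print(s,ctrl.tcp_to_grasp)
for n in("scene","top"):
    p,d=ctrl.grab_frame(n);c=ctrl.camera_params(n)
    cv2.imwrite(f"pics/{n}.png",p[:,:,::-1]);np.savez(f"{n}.npz",p=p,d=d,K=c["camera_matrix"],T=c["pose"]);print(n,c)
E
```

```text
pics
{'time': 0.0, 'joints': array([ 1.19078053,  0.53717731, -0.0044452 ,  1.53884976,  0.00259212,
        1.06732795, -0.07119064]), 'joint_vel': array([-0.00088195,  0.0003099 ,  0.00050929,  0.00058166,  0.00119373,
       -0.00158678,  0.00028831]), 'joint_efforts': array([-1.70752696e-04, -5.70971739e+01,  9.90698040e-01, -2.51594174e+01,
       -5.62658650e-02,  1.81529514e-02,  2.02732726e-04]), 'tool_pos': array([ 200.55567265, -617.94138011,  403.84065943]), 'ee_rot': array([-8.56265659e-04,  9.87708317e-01,  1.56305818e-01, -1.95530392e-04]), 'force': array([ 0.2901344 ,  0.76573387, -1.2458864 ]), 'wrist_torque': array([0.042672  , 0.01415318, 0.01456576]), 'finger_force': 0.0, 'opening': 88.02748249089788} 147.29999999999998
scene {'camera_matrix': array([[459.19531137,   0.        , 323.23937561],
       [  0.        , 459.19531137, 247.69102537],
       [  0.        ,   0.        ,   1.        ]]), 'pose': array([[ 8.34275150e-02, -6.62561412e-01,  7.44346845e-01,
         1.32827994e+03],
       [ 9.96448782e-01,  4.69299696e-02, -6.99099609e-02,
        -7.75170385e+01],
       [ 1.13874675e-02,  7.47535921e-01,  6.64123762e-01,
         9.05721297e+02],
       [ 0.00000000e+00,  0.00000000e+00,  0.00000000e+00,
         1.00000000e+00]])}
top {'camera_matrix': array([[549.67952736,   0.        , 312.76049731],
       [  0.        , 549.67952736, 238.86190443],
       [  0.        ,   0.        ,   1.        ]]), 'pose': array([[ 2.89619593e-02,  9.98306677e-01, -5.04478219e-02,
         4.44732885e+02],
       [-9.99579934e-01,  2.88706321e-02, -2.53823785e-03,
        -1.94683116e+01],
       [-1.07747928e-03,  5.05001428e-02,  9.98723473e-01,
         1.58183440e+03],
       [ 0.00000000e+00,  0.00000000e+00,  0.00000000e+00,
         1.00000000e+00]])}
```

View pics/scene.png

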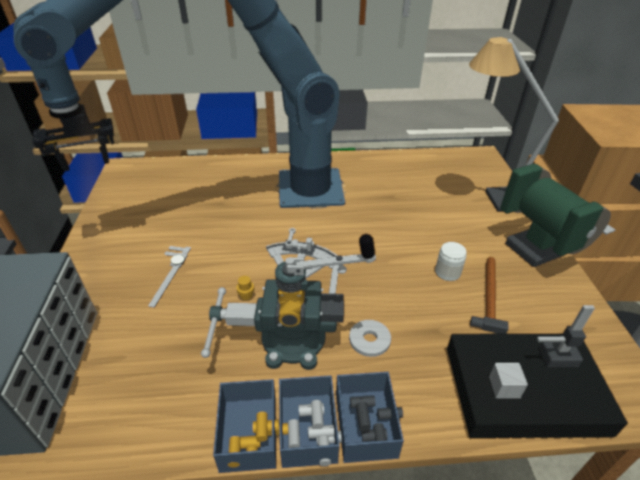

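View pics/top.png

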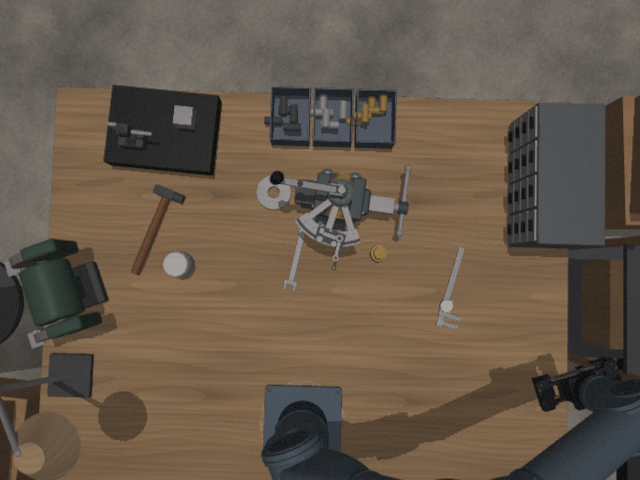

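The top view (world +x up, +y left) shows the knob at about (277,178), the stem at about (343,190), and the catch on the sector plate near (335,240). The swing therefore runs from +y round towards the robot (-x). I'll locate these more exactly.

```bash
cat > h.py <<'E'
import numpy as np,cv2
from scipy.spatial.transform import Rotation as R
def ray(K,T,u,v):
    d=np.array([(u-K[0,2])/K[0,0],-(v-K[1,2])/K[1,1],-1.0]);return T[:3,3],T[:3,:3]@d
def plane(K,T,u,v,z):
    o,d=ray(K,T,u,v);return o+d*(z-o[2])/d[2]
def proj(K,T,P):
    c=T[:3,:3].T@(np.asarray(P)-T[:3,3]);return K[0,0]*c[0]/-c[2]+K[0,2],K[1,2]-K[1,1]*c[1]/-c[2]
E
python3 - <<'E'
from h import *
for n,b in(("top",(262,160,294,195)),("scene",(352,228,382,264))):
    z=np.load(n+".npz");p=z["p"];x0,y0,x1,y1=b
    m=(p[y0:y1,x0:x1].max(2)<45).astype(np.uint8)
    k,l,st,c=cv2.connectedComponentsWithStats(m)
    i=1+np.argmax(st[1:,4]);u,v=c[i]+[x0,y0];print(n,st[i],u,v)
    o,d=ray(z["K"],z["T"],u,v)
    print(plane(z["K"],z["T"],u,v,303),plane(z["K"],z["T"],u,v,315)); 
    globals()[n]=(o,d)
A=np.c_[top[1],-scene[1]];t=np.linalg.lstsq(A,scene[0]-top[0],rcond=None)[0]
print(top[0]+top[1]*t[0],scene[0]+scene[1]*t[1])
z=np.load("top.npz");c=z["p"][140:280,230:430,::-1];cv2.imwrite("pics/topc.png",cv2.resize(c,None,fx=4,fy=4,interpolation=cv2.INTER_CUBIC))
K,T=z["K"],z["T"]
print("stem guess",plane(K,T,343,188,255),"screw",plane(K,T,385,205,130))
E
```

```text
top [  8  12  14  12 129] 276.6434108527132 177.51162790697674
[650.74270925  72.53237364 303.        ] [648.80960682  71.66908109 315.        ]
scene [  8   7  14  23 251] 366.59362549800795 246.25099601593627
[654.54658222  72.21390421 303.        ] [667.96041099  69.23280611 315.        ]
[651.22101784  72.74597859 300.03083344] [651.24873308  72.94682037 300.04974691]
stem guess [637.48234877 -85.90976161 255.        ] screw [ 613.50323816 -204.7091725   130.        ]
```

View pics/topc.png

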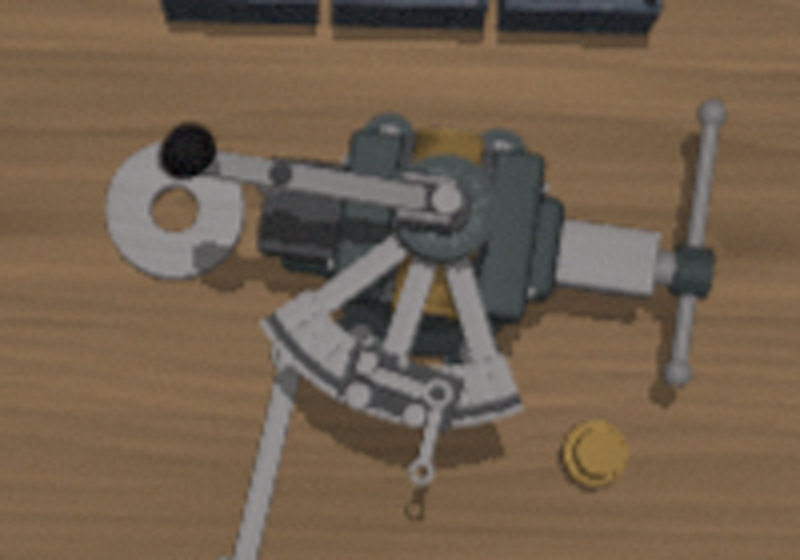

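The crop shows the stem cap at (447,196), the knob at (188,150), and the catch: hook pivot at (438,392), lug near (368,358), tail down to (420,470). I get knob ≈ (651,72.6,302) and stem ≈ (637,-83), which are 156 mm apart as stated. Next I'll write a helper for the shifts, then move to a viewpoint over the catch.

```bash
cat >> h.py <<'E'
STEM=np.array([637.,-83.]);A0=np.arctan2(155.6,14.)
def rel(p,q,tgt,yaw):
    """shift (m) and turn from pose p,q to tool-down pose at tgt (mm), tool x at yaw"""
    r=R.from_quat(np.roll(q,-1));z=[0,0,-1];x=[np.cos(yaw),np.sin(yaw),0]
    g=R.from_matrix(np.c_[x,np.cross(z,x),z])
    return np.round(np.r_[r.inv().apply(np.asarray(tgt)-p)/1000,(r.inv()*g).as_rotvec()],4)
def knob(sw,dip,dz=0):
    e=0.2-dip;a=A0+sw;rr=18+147*np.cos(e)-32*np.sin(e);zz=242+147*np.sin(e)+32*np.cos(e)
    return np.array([*(STEM+rr*np.array([np.cos(a),np.sin(a)])),zz+dz])
E
python3 - <<'E'
from h import *
from station import ctrl
s=ctrl.get_state();p,q=s["tool_pos"],s["ee_rot"]
print(rel(p,q,[470,-100,560],1.48),knob(0,0),knob(1.4,0),knob(1.4,.2))
c=ctrl.camera_params("wrist");r=R.from_quat(np.roll(q,-1))
print(r.inv().apply(c["pose"][:3,3]-p),r.inv().apply(-c["pose"][:3,2]),c["camera_matrix"][0,0])
E
```

```text
[ 4.1620e-01 -4.0970e-01 -1.5550e-01 -1.4000e-03 -8.0000e-04 -1.1661e+00] [650.95374373  72.08589457 302.56652212] [486.54232502 -42.88978061 302.56652212] [477.56811522 -40.49736344 274.        ]
[69.37389274 -1.0769517  21.18048643] [-2.68176842e-01 -3.77896096e-04  9.63369627e-01] 426.354954240878
```

```bash
python3 - <<'E'
from h import *
from station import ctrl
s=ctrl.get_state();print(rel(s["tool_pos"],s["ee_rot"],[535,-20,550],1.48))
E
```

```text
[ 5.0270e-01 -4.6570e-01 -1.4540e-01 -1.4000e-03 -8.0000e-04 -1.1661e+00]
```

```bash
python3 -m crank '[-1,0,0,-0.07,0,0,0,-1,0,0,-0.145,0,0,0,-1,0.25,-0.23,-0.145,0,0,-0.58,-1,0.25,-0.23,-0.145,0,0,-0.58,-1,0.25,-0.23,-0.145,0,0,-0.58,-1,0.25,-0.23,-0.145,0,0,-0.58,-1,0.5,-0.465,-0.145,0,0,-1.166,-1,0.5,-0.465,-0.145,0,0,-1.166,-1,0.5,-0.465,-0.145,0,0,-1.166,-1,0.5,-0.465,-0.145,0,0,-1.166,-1,0.5,-0.465,-0.145,0,0,-1.166,-1,0.5,-0.465,-0.145,0,0,-1.166]'
python3 - <<'E'
from h import *
from station import ctrl
s=ctrl.get_state();print(s["joints"],rel(s["tool_pos"],s["ee_rot"],[535,-20,550],1.48))
E
```

```text
time: 1.3
tool_pos: [443.5, -181.4, 542.5]
ee_rot: [0.0, 0.739, 0.674, -0.0]
force: [1.0, -1.3, -0.7]
opening: 88.2
finger_force: 0.0
[ 0.72343687  0.14078891 -0.47603201  1.77016498  0.06822012  1.24700518
  0.13854304] [ 0.169   0.0764 -0.0075 -0.0002  0.0003 -0.0004]
```

```bash
python3 -m crank '[-1,0.169,0.076,-0.008,0,0,0,-1,0.169,0.076,-0.008,0,0,0,-1,0.169,0.076,-0.008,0,0,0,-1,0.169,0.076,-0.008,0,0,0,-1,0.169,0.076,-0.008,0,0,0,-1,0.169,0.076,-0.008,0,0,0,-1,0.169,0.076,-0.008,0,0,0]'
python3 - <<'E'
from h import *
from station import ctrl
s=ctrl.get_state();print(s["joints"])
c=ctrl.camera_params("wrist");p,d=ctrl.grab_frame("wrist")
cv2.imwrite("pics/w1.png",p[:,:,::-1]);np.savez("w1.npz",p=p,d=d,K=c["camera_matrix"],T=c["pose"])
for P in ([*STEM,255],knob(0,0),[540,-30,225]):print(proj(c["camera_matrix"],c["pose"],P))
E
```

```text
time: 2.0
tool_pos: [533.9, -23.3, 550.2]
ee_rot: [-0.0, 0.739, 0.674, -0.001]
force: [-0.0, 1.1, 0.1]
opening: 88.1
finger_force: 0.0
[ 0.44091758  0.26342364 -0.59176582  1.62674535  0.15210928  1.29878044
 -0.26895672]
(np.float64(465.70210792594526), np.float64(298.2445988279206))
(np.float64(530.4485820508062), np.float64(42.84015721923967))
(np.float64(318.99750097297886), np.float64(226.4298373063858))
```

View pics/w1.png

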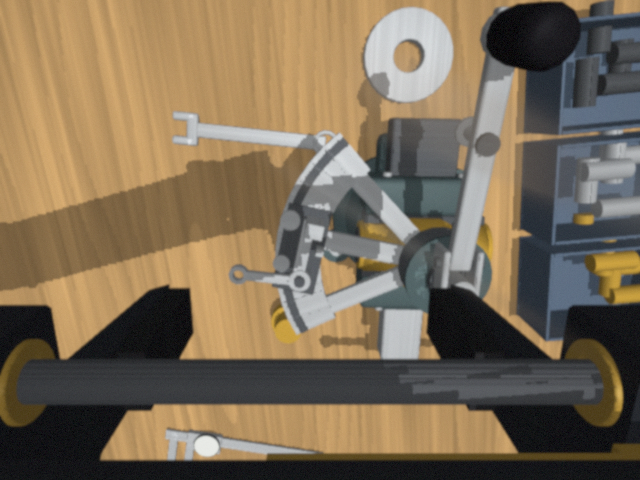

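The wrist view shows the knob at about (535,36), within a few mm of the prediction. The stem is partly hidden near (460,280). The hook runs from its pivot (300,282) up to about (320,240). I'll zoom in on the catch and use depth to find the lug top at z ≈ 225.

```bash
python3 - <<'E'
from h import *
z=np.load("w1.npz");K,T,p,d=z["K"],z["T"],z["p"],z["d"]
v,u=np.mgrid[0:480,0:640]
C=np.stack([(u-K[0,2])/K[0,0]*d,-(v-K[1,2])/K[1,1]*d,-d],-1);W=C@T[:3,:3].T+T[:3,3]
y0,y1,x0,x1=180,320,230,380
w=W[y0:y1,x0:x1];zz=w[...,2]
m=(zz>212)&(zz<240)
m[:,120:]&=True
k,l,st,c=cv2.connectedComponentsWithStats(m.astype(np.uint8))
for i in range(1,k):
    if st[i,4]>8:
        P=np.median(w[l==i],0);a=np.arctan2(*(P[:2]-STEM)[::-1])%6.283-A0
        print(st[i]+[x0,y0,0,0,0],c[i]+[x0,y0],P,"r",np.hypot(*(P[:2]-STEM)),"sw",a)
im=cv2.resize(p[y0:y1,x0:x1,::-1],None,fx=5,fy=4.28,interpolation=cv2.INTER_CUBIC)
cv2.imwrite("pics/w1c.png",im[:600,:750])
# knob check
m=(p[0:90,470:600].max(2)<40).astype(np.uint8);print(cv2.moments(m,True)["m10"]/m.sum()+470,cv2.moments(m,True)["m01"]/m.sum(),proj(K,T,knob(0,0)))
for zt in (200,205,210,215,220,225,230):print(zt,((zz>zt-2.5)&(zz<zt+2.5)).sum(),end=" ")
E
```

```text
[304 220  21  21 342] [313.83040936 230.0497076 ] [535.85065703 -32.79789934 223.49194856] r 112.92227634217957 sw 1.1998324298044738
533.9216903665131 35.99579411175646 (np.float64(530.4485820508062), np.float64(42.84015721923967))
200 1388 205 405 210 30 215 28 220 45 225 267 230 0
```

View pics/w1c.png

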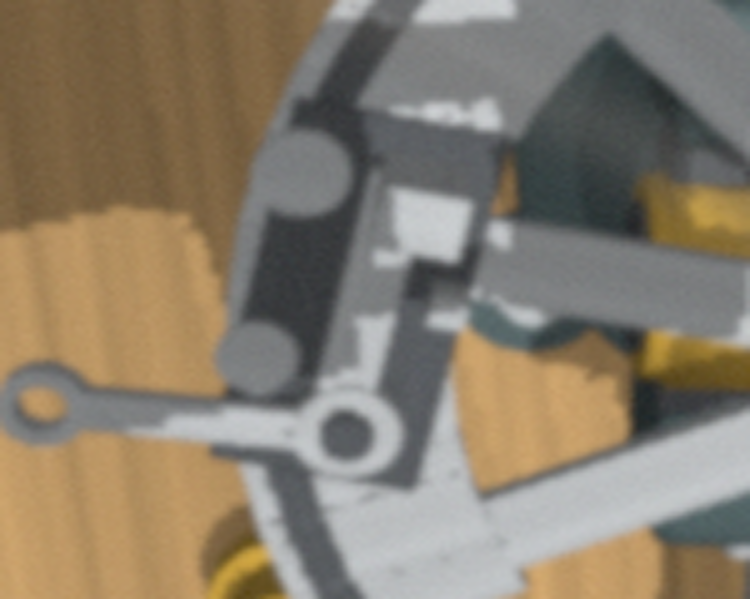

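The crop shows the lug top as the bright block at crop (432,225), pixel (316,232), with the hook pivot at crop (347,433) and the tail running left. The lug is at a swing of about 1.20, so the hooked place should be near 1.33. Now for the knob approach.

```bash
python3 - <<'E'
from h import *
from station import ctrl
z=np.load("w1.npz");K,T=z["K"],z["T"]
print("knob wrist",plane(K,T,534,36,302.6))
L=plane(K,T,316.4,232.6,225);t=np.load("top.npz")
print("lug",L,np.arctan2(*(L[:2]-STEM)[::-1])%6.283-A0,np.hypot(*(L[:2]-STEM)), "stem top",plane(t["K"],t["T"],341.8,189,262))
s=ctrl.get_state();print(s["tool_pos"],rel(s["tool_pos"],s["ee_rot"],[652,73,520],1.48),rel(s["tool_pos"],s["ee_rot"],[652,73,453],1.48))
E
```

```text
knob wrist [652.51521326  75.0130638  302.6       ]
lug [537.68763023 -34.49588852 225.        ] 1.2062047870987935 110.52418567554456 stem top [633.95324081 -82.72609935 262.        ]
[533.83919571 -23.44973623 550.29050974] [ 0.1071  0.1087  0.0301 -0.0007  0.0009 -0.0027] [ 0.1071  0.1087  0.0971 -0.0007  0.0009 -0.0027]
```

```bash
sed -i 's/^STEM.*/STEM=np.array([635.5,-83.]);A0=np.arctan2(156,16.)/' h.py
python3 -m crank '[-1,0.107,0.109,0.03,0,0,0,-1,0.107,0.109,0.03,0,0,0,-1,0.107,0.109,0.03,0,0,0,-1,0.107,0.109,0.03,0,0,0,-1,0.107,0.109,0.06,0,0,0,-1,0.107,0.109,0.08,0,0,0,-1,0.107,0.109,0.097,0,0,0,-1,0.107,0.109,0.097,0,0,0,-1,0.107,0.109,0.097,0,0,0]'
python3 - <<'E'
from h import *
from station import ctrl
c=ctrl.camera_params("wrist");p,d=ctrl.grab_frame("wrist")
cv2.imwrite("pics/w2.png",p[:,:,::-1]);s=ctrl.get_state();print(s["tool_pos"],s["force"],s["joints"])
E
```

```text
time: 2.95
tool_pos: [652.5, 73.5, 454.2]
ee_rot: [0.0, 0.739, 0.674, -0.0]
force: [-0.0, 0.4, 0.3]
opening: 88.2
finger_force: 0.0
[652.63727598  73.90539771 454.85338505] [-0.44512044  1.18660398  0.41650117] [ 0.19384816  0.56921154 -0.57343167  1.43826668  0.31669207  1.22528396
 -0.50682486]
```

View pics/w2.png

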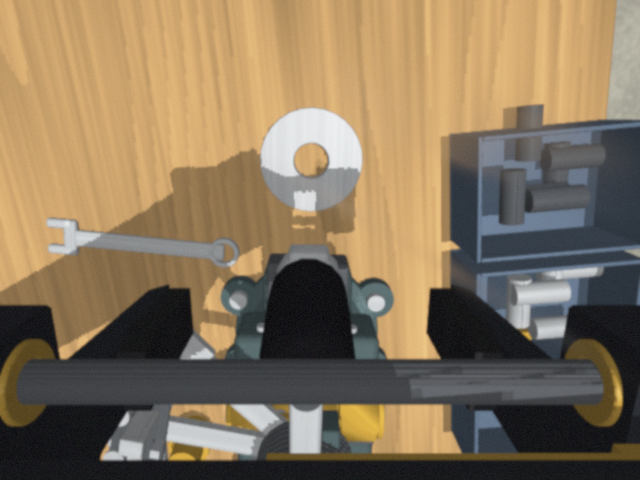

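The knob sits centred between the fingers (column 308 against a finger midline of about 311). I'll close on it.

```bash
python3 -m crank '[-1,0,0,0.003,0,0,0,0,0,0,0.003,0,0,0,1,0,0,0.003,0,0,0,1,0,0,0.003,0,0,0,1,0,0,0.003,0,0,0,1,0,0,0.003,0,0,0,1,0,0,0.003,0,0,0,1,0,0,0.003,0,0,0]' 45
python3 - <<'E'
from h import *
from station import ctrl
s=ctrl.get_state();p,q=s["tool_pos"],s["ee_rot"]
off=p-knob(0,0);print(p,off)
off[:2]=0
# waypoints relative to present pose
for sw in np.arange(.1,1.21,.1):
    print(round(sw,2),list(rel(p,q,p+knob(sw,0)-knob(0,0),1.48+sw)))
E
```

```text
time: 3.8
tool_pos: [652.5, 74.8, 450.5]
ee_rot: [-0.0, 0.739, 0.674, -0.0]
force: [-0.0, 0.5, 0.9]
opening: 34.2
finger_force: 0.0
[652.4774419  74.8161327 450.516398 ] [  1.09028562   2.9163589  147.94987588]
0.1 [np.float64(-0.0006), np.float64(-0.0156), np.float64(0.0), np.float64(-0.0001), np.float64(-0.0), np.float64(-0.1001)]
0.2 [np.float64(-0.0028), np.float64(-0.031), np.float64(0.0), np.float64(-0.0001), np.float64(-0.0), np.float64(-0.2001)]
0.3 [np.float64(-0.0064), np.float64(-0.0461), np.float64(0.0), np.float64(-0.0001), np.float64(-0.0), np.float64(-0.3001)]
0.4 [np.float64(-0.0116), np.float64(-0.0608), np.float64(0.0), np.float64(-0.0001), np.float64(-0.0), np.float64(-0.4001)]
0.5 [np.float64(-0.0182), np.float64(-0.0749), np.float64(0.0), np.float64(-0.0001), np.float64(-0.0), np.float64(-0.5001)]
0.6 [np.float64(-0.0262), np.float64(-0.0882), np.float64(0.0), np.float64(-0.0001), np.float64(-0.0), np.float64(-0.6001)]
0.7 [np.float64(-0.0355), np.float64(-0.1007), np.float64(0.0), np.float64(-0.0001), np.float64(-0.0), np.float64(-0.7001)]
0.8 [np.float64(-0.046), np.float64(-0.1122), np.float64(0.0), np.float64(-0.0001), np.float64(-0.0), np.float64(-0.8001)]
0.9 [np.float64(-0.0575), np.float64(-0.1226), np.float64(0.0), np.float64(-0.0001), np.float64(-0.0001), np.float64(-0.9001)]
1.0 [np.float64(-0.0701), np.float64(-0.1318), np.float64(0.0), np.float64(-0.0001), np.float64(-0.0001), np.float64(-1.0001)]
1.1 [np.float64(-0.0835), np.float64(-0.1397), np.float64(0.0), np.float64(-0.0001), np.float64(-0.0001), np.float64(-1.1001)]
1.2 [np.float64(-0.0976), np.float64(-0.1462), np.float64(0.0), np.float64(-0.0001), np.float64(-0.0001), np.float64(-1.2001)]
```

```bash
python3 -m crank '[1,0,0,0,0,0,0,1,0,0,0,0,0,0,1,0,0,0,0,0,0,1,0,0,0,0,0,0]' 45
```

```text
time: 4.2
tool_pos: [652.4, 74.9, 450.5]
ee_rot: [-0.0, 0.738, 0.674, -0.0]
force: [-0.8, 0.5, 0.1]
opening: 29.3
finger_force: 45.0
```

```bash
python3 -m crank '[1,-0.0002,-0.008,0,0,0,-0.05,1,-0.0006,-0.0156,0,0,0,-0.1,1,-0.0015,-0.023,0,0,0,-0.15,1,-0.0028,-0.031,0,0,0,-0.2,1,-0.0044,-0.0385,0,0,0,-0.25,1,-0.0064,-0.0461,0,0,0,-0.3,1,-0.0064,-0.0461,0,0,0,-0.3]'
```

```text
time: 4.9
tool_pos: [606.0, 72.9, 451.0]
ee_rot: [0.0, 0.629, 0.777, 0.001]
force: [3.1, 2.0, -0.5]
opening: 29.1
finger_force: 45.0
```

```bash
python3 -m crank '[1,-0.0006,-0.0156,0,0,0,-0.1,1,-0.0028,-0.031,0,0,0,-0.2,1,-0.0064,-0.0461,0,0,0,-0.3,1,-0.0116,-0.0608,0,0,0,-0.4,1,-0.0182,-0.0749,0,0,0,-0.5,1,-0.0262,-0.0882,0,0,0,-0.6,1,-0.0355,-0.1007,0,0,0,-0.7,1,-0.0355,-0.1007,0,0,0,-0.7]'
python3 - <<'E'
from h import *
from station import ctrl
s=ctrl.get_state();d=s["tool_pos"][:2]-STEM;a=np.arctan2(*d[::-1])%6.283
print("sw",a-A0,"r",np.hypot(*d),"z",s["tool_pos"][2]-147.3);f=s["force"][:2]
print("ft",f@[-np.sin(a),np.cos(a)],"fr",f@[np.cos(a),np.sin(a)],"fz",s["force"][2],s["joints"])
E
```

```text
time: 5.7
tool_pos: [513.9, 18.0, 450.9]
ee_rot: [-0.001, 0.324, 0.946, 0.001]
force: [-1.6, 8.8, 2.4]
opening: 28.9
finger_force: 45.0
sw 0.9797044427369825 r 158.07690355077065 z 303.5542731365494
ft -5.725486168551515 fr 6.803889250629332 fz 2.389776837143613 [ 0.56452292  0.37175337 -0.85601823  1.8055888   0.30808199  1.10559991
  0.5121716 ]
```

```bash
cat > st.py <<'E'
from h import *
from station import ctrl
s=ctrl.get_state();d=s["tool_pos"][:2]-STEM;a=np.arctan2(*d[::-1])%6.283
f=s["force"][:2];print("sw %.3f r %.1f z %.1f ft %.1f fr %.1f fz %.1f"%(a-A0,np.hypot(*d),s["tool_pos"][2]-147.3,f@[-np.sin(a),np.cos(a)],f@[np.cos(a),np.sin(a)],s["force"][2]),"torque",s["wrist_torque"],"j",s["joints"])
E
python3 -m crank '[1,0.002,-0.008,0,0,0,-0.05,1,0.003,-0.0156,0,0,0,-0.1,1,0.002,-0.023,0,0,0,-0.15,1,0.001,-0.031,0,0,0,-0.2,1,0.001,-0.031,0,0,0,-0.2]'; python3 st.py
```

```text
time: 6.2
tool_pos: [496.0, -7.1, 451.0]
ee_rot: [0.002, 0.23, 0.973, 0.001]
force: [5.8, 2.5, -3.3]
opening: 29.2
finger_force: 45.0
sw 1.175 r 158.8 z 303.7 ft -5.0 fr -3.9 fz -3.3 torque [ 0.89722396 -1.47940879 -0.2779633 ] j [ 0.66511107  0.34495394 -0.90353326  1.84810362  0.30306071  1.09006741
  0.75576484]
```

```bash
python3 -m crank '[1,-0.001,-0.008,0,0,0,-0.05,1,-0.002,-0.0156,0,0,0,-0.1,1,-0.003,-0.023,0,0,0,-0.15,1,-0.004,-0.031,0,0,0,-0.2,1,-0.0058,-0.0385,0,0,0,-0.25,1,-0.0078,-0.0461,0,0,0,-0.3,1,-0.0078,-0.0461,0,0,0,-0.3,1,-0.0078,-0.0461,0,0,0,-0.3]'; python3 st.py
```

```text
time: 7.0
tool_pos: [481.3, -50.1, 450.6]
ee_rot: [-0.001, 0.082, 0.997, 0.001]
force: [-1.4, 5.8, 1.3]
opening: 28.9
finger_force: 45.0
sw 1.463 r 157.7 z 303.3 ft -5.4 fr 2.6 fz 1.3 torque [ 1.51864701  0.17502164 -0.49689843] j [ 0.8104518   0.33970066 -0.96494741  1.87269137  0.31010301  1.09168818
  1.13327041]
```

```bash
python3 -m crank '[1,0.0025,0,0.0035,0,0,0,1,0.004,0,0.007,0,0,0,1,0.0053,0,0.0105,0,0,0,1,0.0065,0,0.014,0,0,0,1,0.0076,0,0.0178,0,0,0,1,0.0085,0,0.0213,0,0,0,1,0.0085,0,0.0213,0,0,0]'; python3 st.py
```

```text
time: 7.7
tool_pos: [474.5, -47.6, 430.7]
ee_rot: [0.002, 0.081, 0.997, 0.002]
force: [1.2, 8.5, 8.1]
opening: 29.2
finger_force: 45.0
sw 1.457 r 164.8 z 283.4 ft -8.5 fr 0.6 fz 8.1 torque [ 1.70966109 -0.61480078 -0.03247547] j [ 0.80365846  0.34927669 -0.95906513  1.91509304  0.32765192  1.0393399
  1.1144212 ]
```

```bash
python3 -m crank '[1,0.001,0,0.0035,0,0,0,1,0.0018,0,0.007,0,0,0,1,0.0025,0,0.0105,0,0,0,1,0.003,0,0.014,0,0,0,1,0.003,0,0.015,0,0,0,1,0.003,0,0.015,0,0,0]'; python3 st.py
python3 - <<'E'
from station import ctrl
import cv2
p,_=ctrl.grab_frame("scene");cv2.imwrite("pics/s2.png",cv2.resize(p[190:340,230:430,::-1],None,fx=4,fy=4,interpolation=cv2.INTER_CUBIC))
E
```

```text
time: 8.3
tool_pos: [471.6, -47.1, 415.9]
ee_rot: [0.002, 0.08, 0.997, 0.002]
force: [0.6, 8.0, 9.2]
opening: 29.0
finger_force: 45.0
sw 1.457 r 167.7 z 268.6 ft -8.0 fr 1.2 fz 9.2 torque [ 1.6382011  -0.53962814 -0.02578724] j [ 0.79343332  0.36349201 -0.95001186  1.93887802  0.34581025  1.0075704
  1.09682889]
```

View pics/s2.png

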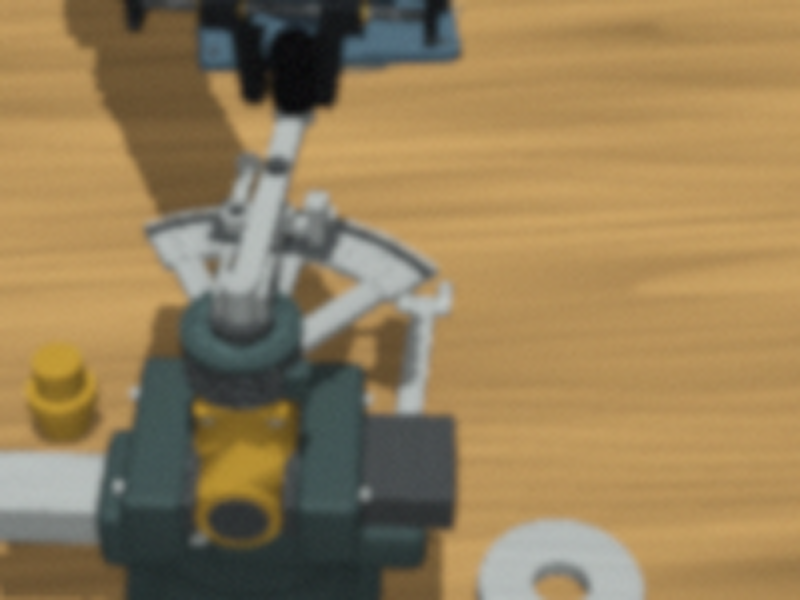

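The lever is past the lug, which shows at crop (318,210) with the lever at (265,220), and it is pressed to a dip of about 0.24. Now I'll ease it back, watching the tangential force.

```bash
python3 -m crank '[1,-0.0001,0.002,0,0,0,0.012,1,-0.0003,0.004,0,0,0,0.024,1,-0.0005,0.006,0,0,0,0.036,1,-0.0007,0.008,0,0,0,0.048,1,-0.0009,0.01,0,0,0,0.06,1,-0.0009,0.01,0,0,0,0.06]'; python3 st.py
```

```text
time: 8.95
tool_pos: [474.1, -37.1, 416.1]
ee_rot: [0.002, 0.11, 0.994, 0.002]
force: [-0.2, 8.0, 8.0]
opening: 28.7
finger_force: 45.0
sw 1.396 r 167.8 z 268.8 ft -7.7 fr 2.4 fz 8.0 torque [ 1.56586104 -0.42469051  0.01902344] j [ 0.76162486  0.36240604 -0.93760608  1.93547553  0.34177082  1.00726028
  1.01963903]
```

```bash
python3 -m crank '[1,-0.0001,0.001,0,0,0,0.006,1,-0.0001,0.002,0,0,0,0.012,1,-0.0002,0.003,0,0,0,0.018,1,-0.0002,0.004,0,0,0,0.024,1,-0.0002,0.004,0,0,0,0.024]'; python3 st.py
```

```text
time: 9.45
tool_pos: [475.2, -33.3, 416.1]
ee_rot: [0.002, 0.122, 0.992, 0.002]
force: [0.4, 7.0, 8.9]
opening: 29.0
finger_force: 45.0
sw 1.373 r 167.8 z 268.8 ft -6.8 fr 1.7 fz 8.9 torque [ 1.59287246 -0.47725473  0.02833799] j [ 0.74918449  0.3623222  -0.93247035  1.93390872  0.3404413   1.0071038
  0.98918945]
```

```bash
python3 -m crank '[1,0,0.0005,0,0,0,0.003,1,-0.0001,0.001,0,0,0,0.006,1,-0.0001,0.0015,0,0,0,0.009,1,-0.0001,0.0015,0,0,0,0.009]'; python3 st.py
```

```text
time: 9.85
tool_pos: [475.6, -32.0, 416.1]
ee_rot: [0.002, 0.127, 0.992, 0.002]
force: [1.0, 7.8, 9.0]
opening: 29.4
finger_force: 45.0
sw 1.364 r 167.8 z 268.8 ft -7.8 fr 1.4 fz 9.0 torque [ 1.56566227 -0.50459917  0.01589721] j [ 0.74452633  0.3624535  -0.93045228  1.93314517  0.34002917  1.0071514
  0.97777119]
```

```bash
python3 -m crank '[1,0,0.0005,0,0,0,0.003,1,-0.0001,0.001,0,0,0,0.006,1,-0.0001,0.0015,0,0,0,0.009,1,-0.0001,0.0015,0,0,0,0.009]'; python3 st.py
```

```text
time: 10.25
tool_pos: [476.0, -31.1, 416.0]
ee_rot: [0.002, 0.131, 0.991, 0.001]
force: [-0.3, 6.3, 8.7]
opening: 29.2
finger_force: 45.0
sw 1.358 r 167.8 z 268.7 ft -5.9 fr 2.3 fz 8.7 torque [ 1.18890771 -0.33014882  0.16627582] j [ 0.73990133  0.362547   -0.92788997  1.93254257  0.34055053  1.00787776
  0.9664688 ]
```

```bash
python3 -m crank '[1,0,0.0005,0,0,0,0.003,1,-0.0001,0.001,0,0,0,0.006,1,-0.0001,0.001,0,0,0,0.006,1,-0.0001,0.001,0,0,0,0.006]'; python3 st.py
```

```text
time: 10.65
tool_pos: [476.1, -30.6, 415.9]
ee_rot: [0.002, 0.134, 0.991, 0.001]
force: [-1.4, 4.4, 8.7]
opening: 29.1
finger_force: 45.0
sw 1.355 r 167.8 z 268.6 ft -3.7 fr 2.7 fz 8.7 torque [ 0.8032801  -0.28317907  0.25419013] j [ 0.7368895   0.36269445 -0.92603107  1.93215751  0.34102081  1.00855859
  0.95902938]
```

```bash
python3 -m crank '[1,0,0.0005,0,0,0,0.003,1,-0.0001,0.001,0,0,0,0.006,1,-0.0001,0.001,0,0,0,0.006,1,-0.0001,0.001,0,0,0,0.006]'; python3 st.py
```

```text
time: 11.05
tool_pos: [476.3, -30.2, 415.7]
ee_rot: [0.001, 0.137, 0.991, 0.0]
force: [-1.3, 3.9, 8.2]
opening: 28.7
finger_force: 45.0
sw 1.353 r 167.7 z 268.4 ft -3.3 fr 2.4 fz 8.2 torque [ 0.44519722 -0.10146893  0.19671124] j [ 0.73389645  0.36286376 -0.92399451  1.93180691  0.34137862  1.00917352
  0.95133087]
```

```bash
python3 -m crank '[1,0,0.0004,0,0,0,0.002,1,0,0.0008,0,0,0,0.004,1,0,0.0008,0,0,0,0.004,1,0,0.0008,0,0,0,0.004]'; python3 st.py
```

```text
time: 11.45
tool_pos: [476.5, -29.8, 415.6]
ee_rot: [0.001, 0.14, 0.99, -0.0]
force: [-1.4, 1.7, 9.4]
opening: 29.1
finger_force: 45.0
sw 1.350 r 167.7 z 268.3 ft -1.1 fr 1.9 fz 9.4 torque [ 0.16442089 -0.06721871  0.33569727] j [ 0.73168288  0.36295169 -0.92267294  1.93151856  0.34182003  1.00961291
  0.94597115]
```

```bash
python3 -m crank '[1,-0.0003,0,-0.001,0,0,0,1,-0.0006,0,-0.002,0,0,0,1,-0.0009,0,-0.003,0,0,0,1,-0.0012,0,-0.004,0,0,0,1,-0.0014,0,-0.005,0,0,0,1,-0.0014,0,-0.005,0,0,0]'; python3 st.py
```

```text
time: 12.05
tool_pos: [477.3, -30.0, 420.2]
ee_rot: [0.0, 0.14, 0.99, 0.0]
force: [-2.3, 1.8, 7.6]
opening: 29.2
finger_force: 45.0
sw 1.350 r 166.8 z 272.9 ft -1.0 fr 2.7 fz 7.6 torque [0.33982705 0.3276244  0.32464904] j [ 0.73490408  0.35901531 -0.9254768   1.92357624  0.33550078  1.02130729
  0.95212255]
```

```bash
python3 -m crank '[1,-0.0003,0,-0.001,0,0,0,1,-0.0006,0,-0.002,0,0,0,1,-0.0009,0,-0.003,0,0,0,1,-0.0012,0,-0.004,0,0,0,1,-0.0014,0,-0.005,0,0,0,1,-0.0014,0,-0.005,0,0,0]'; python3 st.py
```

```text
time: 12.65
tool_pos: [478.1, -30.6, 424.3]
ee_rot: [-0.001, 0.139, 0.99, 0.0]
force: [-2.8, 3.9, 2.8]
opening: 29.2
finger_force: 45.0
sw 1.352 r 165.9 z 277.0 ft -2.8 fr 3.9 fz 2.8 torque [0.87029246 0.49642304 0.32246498] j [ 0.73828313  0.35565009 -0.92765071  1.91651841  0.32981902  1.03147
  0.95903465]
```

```bash
python3 -m crank '[1,-0.0003,0,-0.001,0,0,0,1,-0.0007,0,-0.002,0,0,0,1,-0.0007,0,-0.002,0,0,0]'; python3 st.py
```

```text
time: 12.95
tool_pos: [478.4, -31.2, 425.5]
ee_rot: [-0.001, 0.139, 0.99, 0.0]
force: [-1.7, 5.2, -4.3]
opening: 28.7
finger_force: 45.0
sw 1.354 r 165.5 z 278.2 ft -4.4 fr 3.2 fz -4.3 torque [1.07455081 0.37233954 0.34308631] j [ 0.73987339  0.35497996 -0.92812409  1.91401594  0.32778511  1.03522723
  0.96198425]
```

The lip has stopped the lift (fz went from +2.8 to -4.3), so the stud is hooked. I'll unload the remaining forces before letting go.

```bash
python3 -m crank '[1,0.0003,0.0003,0.0006,0,0,0,1,0.0006,0.0006,0.0012,0,0,0,1,0.001,0.001,0.0013,0,0,0,1,0.001,0.001,0.0013,0,0,0,1,0.001,0.001,0.0013,0,0,0]'; python3 st.py
```

```text
time: 13.45
tool_pos: [478.1, -30.5, 424.8]
ee_rot: [-0.0, 0.139, 0.99, -0.0]
force: [-2.5, 2.6, -0.2]
opening: 28.5
finger_force: 45.0
sw 1.351 r 165.9 z 277.5 ft -1.7 fr 3.2 fz -0.2 torque [0.66758073 0.5373635  0.33540322] j [ 0.73804905  0.35463635 -0.92763784  1.916038    0.32974295  1.03229312
  0.95856981]
```

```bash
python3 -m crank '[1,0.0006,0.0003,0,0,0,0,1,0.0012,0.0006,0,0,0,0,1,0.0012,0.0006,0,0,0,0,1,0.0012,0.0006,0,0,0,0]' 20; python3 st.py
```

```text
time: 13.85
tool_pos: [477.8, -30.4, 425.2]
ee_rot: [0.001, 0.14, 0.99, -0.0]
force: [3.4, -2.1, -2.9]
opening: 29.0
finger_force: 20.0
sw 1.351 r 166.3 z 277.9 ft 0.9 fr -3.9 fz -2.9 torque [-0.45702349 -0.67983123 -0.34171939] j [ 0.73852439  0.35260387 -0.92777813  1.91728716  0.32950894  1.03021435
  0.95727144]
```

```bash
python3 -m crank '[1,0,0,0,0,0,0,1,0,0,0,0,0,0,1,0,0,0,0,0,0,1,0,0,0,0,0,0]' 5; python3 st.py
```

```text
time: 14.25
tool_pos: [477.7, -29.9, 425.2]
ee_rot: [0.001, 0.139, 0.99, -0.0]
force: [4.0, -2.7, -2.8]
opening: 29.3
finger_force: 5.0
sw 1.348 r 166.5 z 277.9 ft 1.3 fr -4.6 fz -2.8 torque [-6.52279933e-01 -1.04480283e+00 -7.26252578e-04] j [ 0.73814873  0.35266585 -0.92842671  1.91741714  0.32952179  1.03039251
  0.95776286]
```

```bash
python3 -m crank '[1,-0.0005,-0.0003,0.0004,0,0,0,1,-0.001,-0.0006,0.0008,0,0,0,1,-0.001,-0.0006,0.0008,0,0,0,1,-0.001,-0.0006,0.0008,0,0,0]' 5; python3 st.py
```

```text
time: 14.65
tool_pos: [478.0, -30.0, 424.3]
ee_rot: [-0.0, 0.139, 0.99, 0.0]
force: [0.9, -0.7, 2.9]
opening: 29.6
finger_force: 5.0
sw 1.349 r 166.2 z 277.0 ft 0.4 fr -1.1 fz 2.9 torque [-0.13913789 -0.16561983  0.04049253] j [ 0.73739684  0.35508612 -0.92786132  1.91711078  0.33017054  1.03074634
  0.95760814]
```

Forces are near zero. I'll open gently, a little at a time.

```bash
python3 -m crank '[0.25,0,0,0,0,0,0,0.2,0,0,0,0,0,0,0.1,0,0,0,0,0,0,-0.1,0,0,0,0,0,0,-0.4,0,0,0,0,0,0,-0.7,0,0,0,0,0,0,-1,0,0,0,0,0,0,-1,0,0,0,0,0,0,-1,0,0,0,0,0,0,-1,0,0,0,0,0,0]'; python3 st.py
```

```text
time: 15.65
tool_pos: [478.1, -30.4, 424.1]
ee_rot: [-0.0, 0.139, 0.99, 0.0]
force: [-0.3, -0.7, -0.2]
opening: 87.8
finger_force: 0.0
sw 1.350 r 166.0 z 276.8 ft 0.8 fr 0.1 fz -0.2 torque [ 0.01385641 -0.13843792  0.05864732] j [ 0.73753038  0.3553044  -0.92739388  1.91719317  0.33056464  1.03026479
  0.95759512]
```

```bash
python3 -m crank '[-1,0,0,-0.02,0,0,0,-1,0,0,-0.05,0,0,0,-1,0,0,-0.09,0,0,0,-1,0,0,-0.13,0,0,0,-1,0,0,-0.16,0,0,0,-1,0,0,-0.16,0,0,0,-1,0,0,-0.16,0,0,0]'
python3 - <<'E'
from station import ctrl
import cv2
p,_=ctrl.grab_frame("scene");cv2.imwrite("pics/s3.png",p[:,:,::-1])
E
```

```text
time: 16.35
tool_pos: [478.0, -30.3, 584.2]
ee_rot: [0.0, 0.14, 0.99, -0.0]
force: [-0.7, -0.4, 0.5]
opening: 88.2
finger_force: 0.0
```

View pics/s3.png

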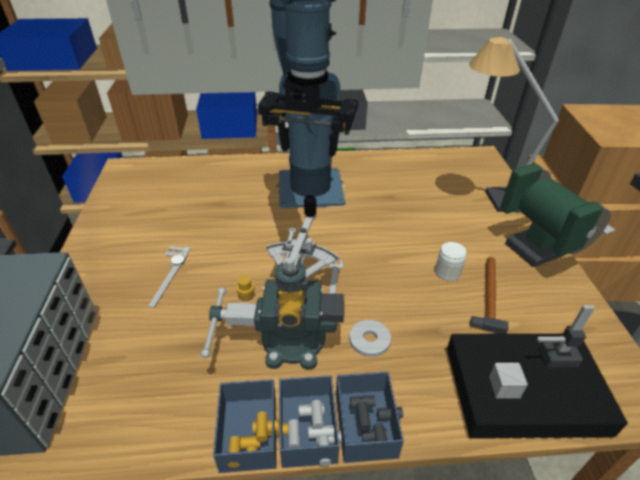

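The lever stays hooked, with the knob at (310,205). The gripper is clear of it and nothing else on the bench has moved.

```bash
python3 -c "
from station import ctrl
print(ctrl.finish_job())"
```

```text
the job is handed in; nothing more can be done
None
```

The valve is set open again: the catch's lug holds the lever at a swing of about 1.35 rad, the gripper is clear, the other things lie where they were, and I handed the job in at about 16.4 s of the 51 s allowed.

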